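# Load the laser marking bed and start it with the enable key

### The arm

A 6-joint arm with a two-finger parallel gripper is mounted at the origin on a cart in front of the work surface, level with it; the furniture and walls round the work are solid. World frame = base frame: x ahead of the robot, y to its left, z up, the work surface at z = 0. Lengths are in m, angles in rad, forces in N, time in s.
With the tool pointing down it reaches from about 0.275 to 0.975 m from the base axis. Payload 8.4 kg.
Tool frame: the origin (TCP) lies midway between the tips of the shut fingers; the grasp point (between the pads) lies 19 mm behind it; z points along the fingers, y is the line along which they close (so a half turn about z gives the same grasp; the last joint's range is limited). The gripper opens to 92 mm and grips with 3 to 60 N. Pads are 20 mm wide; open, the fingers measure 128 mm over their backs; the gripper's body (75 mm by 189 mm) begins 69 mm behind the grasp point.
Start: joints at [-1.303, 0.353, 1.633, -0, 1.155, -0.002], TCP at [0.167, -0.602, 0.215] pointing down, gripper open.
Joint ranges: [-2.63, 2.63], [-0.92, 2.1], [0.06, 2.66], [-1.3, 4.44], [0, 2.69], [-3.02, 3.02]. Speed limits (rad/s): [2.22, 2.22, 2.79, 3.14, 3.14, 3.14].

### API

Orientations are given as a unit quaternion [x, y, z, w].
In Python, from workcell import manip gives the robot as it stands. The module is installed in compiled form; this text tells all that it offers. Calls block until the motion is done:
- manip.move_to(position, orientation): joint-space move of the TCP to a pose.
- manip.line_to(position, rate=0.15, attitude=None): straight line of the TCP; attitude=None keeps the orientation; rate is the mean speed in m/s.
- manip.move_joints(angles): joint-space move.
- manip.set_gripper(opening, force=None): opening from 0.0 (shut) to 1.0 (fully open); force is the grip in N (None keeps the last); returns when the fingers have stopped.
- manip.dwell(seconds).
- manip.solve_ik(position, orientation): joint angles nearest the present ones, or None.
- manip.observe(): the state.
- manip.camera(name): name is "scene" or "top" or "wrist"; returns the picture (400x640x3 uint8, red, green, blue); there is no depth.
- manip.camera_params(name): a dict with "camera_matrix" (3x3 intrinsics, pixels), "eye" and "orientation" of the camera in the world; the wrist camera has in their place "T_tool_cam" (4x4, takes a point from camera to tool coordinates, whose origin is the TCP and whose axes are the flange's). Camera axes: x right, y up, looking along -z (the intrinsics and any distortion apply to the point x, -y, -z); pixel columns grow to the right and rows downward; lengths in m; the calibration is good to about 2 mm. A picture is of the moment at which its call begins: read the wrist's pose just before it. camera_params takes no time and is no camera call.
A pose or a line that the arm cannot do raises manip.MotionError and nothing moves.
- manip.hand_in(): hands the job in; it is judged then, once.
The state is a dict: "time_s": time; "q": joint angles; "qd": joint speeds; "joint_efforts": joint torques, N m; "position": TCP position; "orientation": TCP orientation; "force": force on the tool from outside, world axes, zero at the start; "ft_torque": the same for the moment, N m; "width": opening from 0.0 (shut) to 1.0 (fully open); "grasp_force": force on a finger pad.
Only numpy, scipy, OpenCV 4.12 (cv2) and the standard library are available. Lean on these libraries where they do the work, as an engineer would, in place of code of your own. Each camera call takes 0.05 s, during which the arm holds its last target. There are 200 camera calls.

### The job

Mark this batch of wooden wedges: lay every wedge that is on the bench flat in a pocket of its own in the laser bed, then slide the amber guard fully shut over them. Then take the red key from its stand, push it fully home in the key switch and turn it clockwise as far as it goes to switch the laser on; leave the key there, and last of all press the green start button right down and let it come up again. Leave the other things on the bench where they are.

Things in the scene. Friction and masses are not known exactly. Their poses are not given: they have to be found in the camera images.
- bed: Grey laser marking bed, fixed. x points from its front (robot side) to its back, y left, z up; origin on the bench. Spans x -125..150, y -182..190 mm. Front left: aluminium nest, 4 pockets (rim z 30). Behind: deck (x -14..75, z 44), rear housing (x 70..150, z to 87). Left rail y 176..189, z to 48. Front right: panel (y -182..-108, x -125..70, z 36) with key switch and, 80 mm behind it, start button.
- pocket1 (a point): Centre of the floor of pocket 1 (counted from the left). Pocket: 96 mm along the bed's x by 35 mm along its y, open-topped, black floor, 8 mm deep (rim z 30, floor z 22 mm above the bench). The ribs between pockets are cut away over the middle 48 mm of the length, so fingers can reach down to floor level there. Pockets are 56 mm apart.
- pocket2 (a point): Centre of the floor of pocket 2 (counted from the left). Pocket: 96 mm along the bed's x by 35 mm along its y, open-topped, black floor, 8 mm deep (rim z 30, floor z 22 mm above the bench). The ribs between pockets are cut away over the middle 48 mm of the length, so fingers can reach down to floor level there. Pockets are 56 mm apart.
- pocket3 (a point): Centre of the floor of pocket 3 (counted from the left). Pocket: 96 mm along the bed's x by 35 mm along its y, open-topped, black floor, 8 mm deep (rim z 30, floor z 22 mm above the bench). The ribs between pockets are cut away over the middle 48 mm of the length, so fingers can reach down to floor level there. Pockets are 56 mm apart.
- pocket4 (a point): Centre of the floor of pocket 4 (counted from the left). Pocket: 96 mm along the bed's x by 35 mm along its y, open-topped, black floor, 8 mm deep (rim z 30, floor z 22 mm above the bench). The ribs between pockets are cut away over the middle 48 mm of the length, so fingers can reach down to floor level there. Pockets are 56 mm apart.
- wedge1: An oak packing wedge used as a marking blank (0 to 2 of the four are absent): wooden block 90 mm long (its y axis) x 30 mm wide (x) x 18 mm high; about 50 g. Origin at the centre of its underside. Starts flat on the bench, clear of the bed.
- wedge2: An oak packing wedge used as a marking blank (0 to 2 of the four are absent): wooden block 90 mm long (its y axis) x 30 mm wide (x) x 18 mm high; about 50 g. Origin at the centre of its underside. Starts flat on the bench, clear of the bed.
- wedge3: An oak packing wedge used as a marking blank (0 to 2 of the four are absent): wooden block 90 mm long (its y axis) x 30 mm wide (x) x 18 mm high; about 50 g. Origin at the centre of its underside. Starts flat on the bench, clear of the bed.
- wedge4: An oak packing wedge used as a marking blank (0 to 2 of the four are absent): wooden block 90 mm long (its y axis) x 30 mm wide (x) x 18 mm high; about 50 g. Origin at the centre of its underside. Starts flat on the bench, clear of the bed.
- guard (a joint): The amber sliding guard of the bed: 0 = open (drawn back, pockets clear), grows as it slides toward the robot (the bed's -x), 0.115 m = fully shut, at its stop. Starts within 0.015 of open, stays where it is left, about 2 N of friction. 4 mm plate whose underside is 46 mm above the bench; a seated wedge (top at 40 mm) passes under it.
- guard_handle (a point): Centre of the black handle bar on top of the guard near its front edge: 12 mm thick (bed's x), 70 mm long (bed's y), 24 mm high; the point is 62 mm above the bench, the bar's top 74 mm, guard surface 50 mm. At least 45 mm free before and behind.
- key: The loose key, 30 g, standing upright, blade down, in its stand. Origin at the centre of the blade's tip, z up the key. Brass blade: 16 mm (its x) x 6 mm (its y) x 22 mm long (z 0..22 mm); steel collar 24 x 13 mm at z 22..26; red plastic grip 34 mm (x) x 10 mm (y) at z 26..54 mm: pinch it across its 10 mm. Either way round fits.
- key_stand: Dark wooden stand of the key, fixed, 56 x 44 x 30 mm, origin at the centre of its underside; its slot is parallel to its x axis, so the key's red grip stands 34 to 62 mm above the bench.
- switch (a joint): Key switch rotor in the panel, 0 = off, turns clockwise seen from above, 1.2 rad = on, at its stop. It turns by the inserted key, about 0.04 N m of friction, and stays where it is left. The key has about 0.12 rad of play in the slot, so turn it some 0.1 rad past 1.2, until it stops.
- slot_mouth (a point): Centre of the mouth of the key slot, on the vertical rotor axis, 60 mm above the bench. Slot 18 x 8 mm, 2 mm bevelled edges, 24 mm deep, long side along this frame's x; the frame turns with the rotor, at off its x is the bed's x. Key home: its collar rests on the mouth, blade tip 22 mm below. The switch's round body is 58 mm across, same height.
- start (a joint): Green start button, 26 mm across: 0 = out, 0.006 m = fully down; sprung, about 5 N to the bottom.
- start_top (a point): Centre of the top of the green start button; press straight down.
- bar_clamp: Bar clamp that stands upright on the bench by the door leaf, fixed, 300 mm high: an obstacle to keep clear of. It spans x -63..62 mm, y -15..15 mm about its origin on the bench.
- cork_block: Bystander: cork sanding block, 60 x 100 x 32 mm. Leave alone.
- tape_measure: Bystander: yellow tape measure, 32 x 86 x 62 mm. Leave alone.
Things that resemble listed ones, but are neither listed nor needed, are in the scene too. What is shaped like the wedge1 but blue is not meant.

How it is judged:
By the outcome, as a careful person would: the job done as asked, in the order asked, and still so for the second after the job is handed in, with the robot touching nothing.
Of wedge1, wedge2, wedge3, wedge4 only 2 to 4 are there at a start; the rules pass over those that are not, and their reading is None.
At some moment in a run one of wedge1, wedge2, wedge3, wedge4 may be knocked a few centimetres aside while the robot is not near it.
It also fails if it takes over 210 s, if anything falls off the work surface, if the arm or the gripper's body presses on something with over 40 N, if the wrist force passes 120 N, or if a joint passes its speed limit or range.

## Working session

There is one attempt and no reset: what is moved stays moved. The work goes in short steps, each a Python script; the robot and the scene stay as the last script left them, time stands still between calls to the robot, and variables do not carry over. Pictures are saved under pics/ and viewed, at most 14 in all, crops included, and the job is handed in when it is done.

```bash
mkdir -p pics; cat > h.py <<'E'
import numpy as np, cv2
from workcell import manip
from scipy.spatial.transform import Rotation as R
def snap(n,name):
    im=manip.camera(n); cv2.imwrite(f'pics/{name}.png',im[:,:,::-1]); return im
def cam(n):
    p=manip.camera_params(n); K=np.array(p['camera_matrix'])
    if n=='wrist':
        s=manip.observe(); T=np.eye(4); T[:3,:3]=R.from_quat(s['orientation']).as_matrix(); T[:3,3]=s['position']
        C=T@np.array(p['T_tool_cam']); return K,C[:3,3],C[:3,:3],p
    o=np.array(p['orientation']); r=R.from_quat(o).as_matrix() if o.size==4 else o
    return K,np.array(p['eye']),r,p
def ray(c,uv):
    K,e,r,p=c; D=p.get('distortion'); 
    n=cv2.undistortPoints(np.array([[uv]],float),K,None if D is None else np.array(D,float))[0,0]
    return e,r@np.array([n[0],-n[1],-1.])
def onz(c,uv,z):
    e,d=ray(c,uv); return e+d*(z-e[2])/d[2]
def down(yaw): # tool z down, tool y at angle yaw in world
    y=np.array([np.cos(yaw),np.sin(yaw),0]); z=np.array([0,0,-1.]); x=np.cross(y,z)
    return R.from_matrix(np.c_[x,y,z]).as_quat()
E
python3 - <<'E'
from h import *
for n in('scene','top'): snap(n,n+'0')
for n in('scene','top','wrist'): print(n,manip.camera_params(n))
s=manip.observe();print(s)
E
```

```text
scene {'camera_matrix': array([[431.51458652,   0.        , 320.59899838],
       [  0.        , 431.51458652, 203.86414376],
       [  0.        ,   0.        ,   1.        ]]), 'eye': array([-0.19480263, -1.38777466,  0.79931945]), 'orientation': array([ 0.50507027, -0.13667704, -0.24424261,  0.81643674])}
top {'camera_matrix': array([[434.7207865 ,   0.        , 323.59694598],
       [  0.        , 434.7207865 , 197.17614582],
       [  0.        ,   0.        ,   1.        ]]), 'eye': array([ 0.24014868, -0.20780268,  1.53795119]), 'orientation': array([-0.07487717,  0.0756906 ,  0.70487094, -0.70129972])}
wrist {'camera_matrix': array([[353.3735032 ,   0.        , 321.89723038],
       [  0.        , 353.3735032 , 204.30608899],
       [  0.        ,   0.        ,   1.        ]]), 'T_tool_cam': array([[ 3.95963266e-04,  9.59577126e-01,  2.81445521e-01,
         7.91568305e-02],
       [ 9.99999908e-01, -4.26574417e-04,  4.74970224e-05,
         5.07302480e-04],
       [ 1.65634516e-04,  2.81445477e-01, -9.59577207e-01,
        -1.70730847e-01],
       [ 0.00000000e+00,  0.00000000e+00,  0.00000000e+00,
         1.00000000e+00]])}
{'time_s': 0.1, 'q': array([-1.30340058e+00,  3.53543838e-01,  1.63402270e+00, -2.59000571e-07,
        1.15521287e+00, -2.38643313e-03]), 'qd': array([-0.00012069, -0.00167186, -0.00105964,  0.00032372, -0.00020791,
        0.00114453]), 'joint_efforts': array([-8.84042001e-04, -5.94908631e+01, -3.34932232e+01,  6.97136158e-02,
        1.83131156e-02, -4.55371583e-05]), 'position': array([ 0.16647111, -0.6019787 ,  0.21397652]), 'orientation': array([ 9.90915802e-01,  1.34482417e-01, -7.85131110e-05, -5.88162590e-04]), 'force': array([-0.0710844 , -0.34401197, -0.37143472]), 'ft_torque': array([ 0.006128  ,  0.04667737, -0.00967047]), 'grasp_force': 0.0, 'width': 1.0023525784997078}
```

View pics/top0.png

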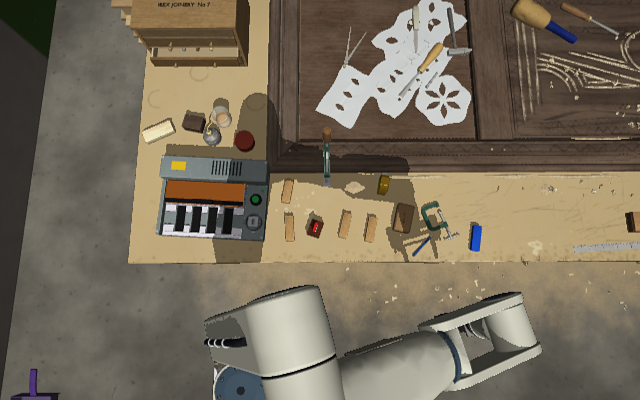

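View pics/scene0.png

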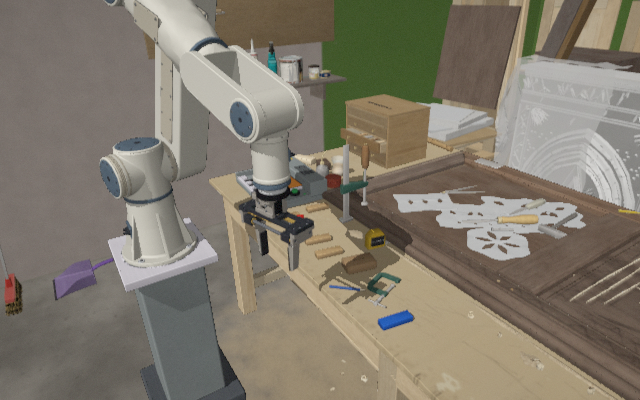

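Top view: four oak wedges at about (288,190), (290,227), (344,223) and (370,227). The key stand is at (315,227), the bed around (213,197), and the blue decoy at (475,238). The scene view agrees. Next I'll get coarse positions, then a closer look from the wrist.

```bash
python3 - <<'E'
from h import *
c=cam('top')
for n,uv,z in [('w1',(288,190),.018),('w2',(290,227),.018),('w3',(344,223),.018),('w4',(370,227),.018),('key',(315,226),.06),('clamp',(326,160),.1),('btn',(256,200),.04),('switch',(254,222),.06),('bedFL',(160,235),.03),('bedFR',(267,240),.036),('bedBL',(163,156),.087),('edge',(300,262),0),('cork',(402,218),.03),('bedBR',(268,160),.087)]:
    print(n,onz(c,uv,z).round(3))
# look poses: image-x along tool y; 
for i,(x,y) in enumerate([(.42,-.17),(.42,.1)]):
    for z in (.3,.25):
        try: manip.move_to([x,y,z],down(-np.pi/2)); break
        except manip.MotionError as e: print(i,z,e)
    manip.dwell(.3)
    K,e,r,p=cam('wrist'); snap('wrist',f'w{i}'); np.savez(f'w{i}.npz',K=K,e=e,r=r)
    print(e,r[:,2],manip.observe()['time_s'],manip.observe()['q'])
E
```

```text
w1 [ 0.596 -0.083  0.018]
w2 [ 0.462 -0.091  0.018]
w3 [ 0.476 -0.282  0.018]
w4 [ 0.461 -0.373  0.018]
key [ 0.459 -0.18   0.06 ]
clamp [ 0.683 -0.219  0.1  ]
btn [0.556 0.028 0.04 ]
switch [0.474 0.029 0.06 ]
bedFL [0.435 0.36  0.03 ]
bedFR [ 0.415 -0.014  0.036]
bedBL [0.704 0.349 0.087]
edge [ 0.341 -0.127  0.   ]
cork [ 0.491 -0.485  0.03 ]
bedBR [ 0.688 -0.018  0.087]
[ 0.49925547 -0.17094494  0.47058401] [ 2.81682326e-01 -2.40589734e-05  9.59507721e-01] 2.2917 [-3.88528429e-01 -2.40957792e-03  1.87502048e+00  1.20694127e-05
  1.26914860e+00  1.18280183e+00]
[0.49951747 0.09865973 0.47070042] [ 2.81463555e-01 -8.52649143e-05  9.59571915e-01] 3.6917 [ 2.28873349e-01 -4.05511268e-02  1.91199922e+00 -5.40062938e-05
  1.27016804e+00  1.80089648e+00]
```

```bash
python3 - <<'E'
from h import *
for i,(x,y) in enumerate([(.58,.13),(.58,-.21)]):
    manip.move_to([x,y,.3],down(-np.pi/2)); manip.dwell(.3)
    K,e,r,p=cam('wrist'); snap('wrist',f'v{i}'); np.savez(f'v{i}.npz',K=K,e=e,r=r)
    print(e,manip.observe()['time_s'])
E
```

```text
[0.65841916 0.12935412 0.47153002] 4.7333
[ 0.65952931 -0.20963091  0.47075787] 6.3667
```

View pics/v0.png

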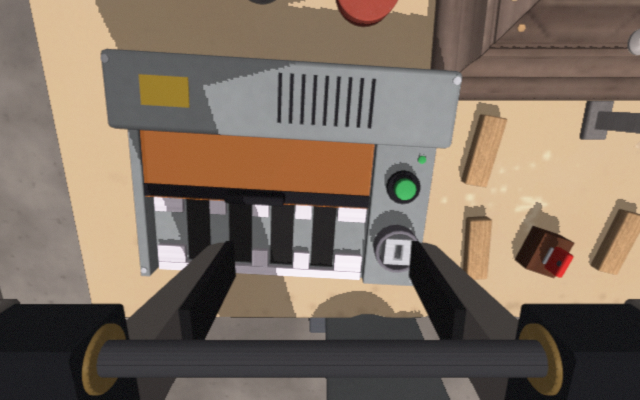

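View pics/v1.png

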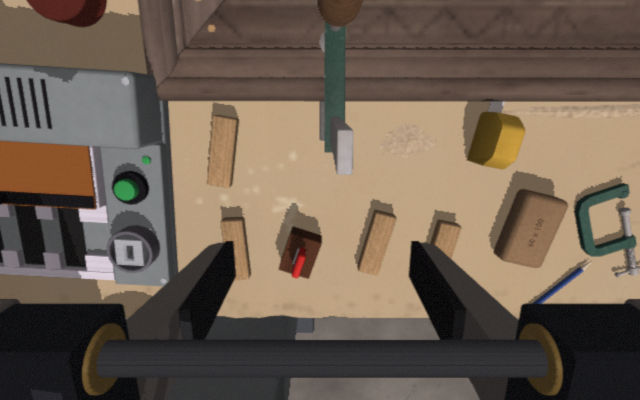

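v0 shows the bed: slot at about (398,251), green button (404,188), and dark pocket floors at columns 198, 240, 282 and 324. v1 shows the wedges at (222,150), (236,248), (377,243) and (445,240, partly hidden by a finger), with the key at (300,258). Segmenting now.

```bash
python3 - <<'E'
from h import *
def L(n):
    z=np.load(n+'.npz'); return z['K'],z['e'],z['r'],{}
c0,c1=L('v0'),L('v1')
im=cv2.imread('pics/v1.png'); hsv=cv2.cvtColor(im,cv2.COLOR_BGR2HSV)
for p in [(222,150),(236,248),(377,243),(200,200),(260,150)]: print(p,hsv[p[1]-2:p[1]+3,p[0]-2:p[0]+3].reshape(-1,3).mean(0))
out=[]
for name,c in(('v0',c0),('v1',c1)):
    im=cv2.imread(f'pics/{name}.png');im=cv2.resize(im,None,fx=2,fy=2,interpolation=cv2.INTER_LINEAR); 
    h=cv2.cvtColor(im,cv2.COLOR_BGR2HSV)
    g=cv2.inRange(h,(50,120,60),(75,255,255)); M=cv2.moments(g[300:420],True); print('btn',M['m10']/M['m00']/2,(M['m01']/M['m00']+300)/2)
    out.append(im)
# bed corners v0
for n,uv,B in [('hBL',(104,52),(.15,.19,.087)),('hBR',(460,77),(.15,-.182,.087)),('hFR',(453,146),(.07,-.182,.087)),('pFR',(428,287),(-.125,-.182,.036)),('pFL',(363,281),(-.125,-.108,.036)),('hFL',(110,127),(.07,.19,.087))]:
    print(n,onz(c0,uv,B[2]).round(4),B)
print('slot',onz(c0,(398,251),.06).round(4),'slot v1',onz(c1,(130,251),.06).round(4),'btn',onz(c0,(404,188),.05).round(4),onz(c1,(127,188),.05).round(4))
v=cv2.resize(cv2.imread('pics/v1.png')[90:290,100:480],None,fx=2,fy=2,interpolation=cv2.INTER_CUBIC); cv2.imwrite('pics/c1.png',v)
E
```

```text
(222, 150) [ 15.   110.68 173.04]
(236, 248) [ 14.96 110.16 164.52]
(377, 243) [ 15.08 110.36 172.68]
(200, 200) [ 17.04  70.52 197.28]
(260, 150) [ 16.48  80.76 191.72]
btn 406.6498480243161 186.56808510638297
btn 127.19888693614529 187.4165202108963
hBL [0.7056 0.3488 0.087 ] (0.15, 0.19, 0.087)
hBR [ 0.6821 -0.0123  0.087 ] (0.15, -0.182, 0.087)
hFR [ 0.6117 -0.0124  0.087 ] (0.07, -0.182, 0.087)
pFR [ 0.4124 -0.017   0.036 ] (-0.125, -0.182, 0.036)
pFL [0.4215 0.0729 0.036 ] (-0.125, -0.108, 0.036)
hFL [0.6317 0.3552 0.087 ] (0.07, 0.19, 0.087)
slot [0.4767 0.0332 0.06  ] slot v1 [0.4774 0.0319 0.06  ] btn [0.556  0.0286 0.05  ] [0.5566 0.0288 0.05  ]
```

View pics/c1.png

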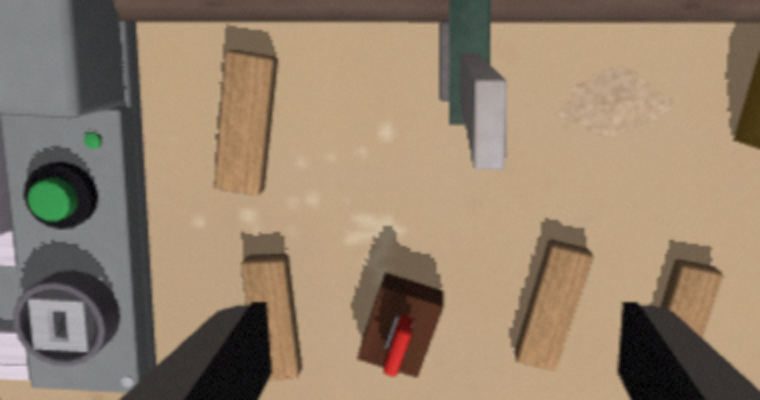

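The crop confirms four oak wedges, with centres in v1 at about (222,151), (235,248), (376,243) and (441,250). The key grip is at (300,262), offset towards the image bottom by parallax. Next: close views of the bed and the switch.

```bash
python3 - <<'E'
from h import *
for i,p in enumerate([(.49,-.0,.17),(.53,.205,.2)]):
    manip.move_to(p,down(-np.pi/2)); manip.dwell(.4)
    K,e,r,_=cam('wrist'); snap('wrist',f'b{i}'); np.savez(f'b{i}.npz',K=K,e=e,r=r)
print(manip.observe()['time_s'])
a=cv2.imread('pics/b0.png');b=cv2.imread('pics/b1.png')
cv2.imwrite('pics/b01.png',np.vstack([a[60:340,:],b[40:340]]))
E
```

```text
9.1417
```

View pics/b01.png

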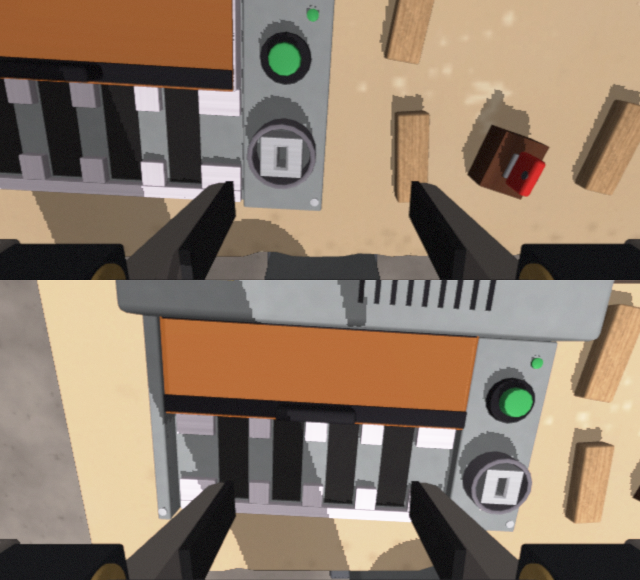

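b01 shows the four dark pocket floors clearly, and the slot inside a white square at (282,156) in the b0 half. Fitting these numerically.

```bash
cat > fit.py <<'E'
from h import *
def L(n):
    z=np.load(n+'.npz'); return z['K'],z['e'],z['r'],{}
for nm,box in(('b0',(180,255,240,330)),('b1',(220,290,460,545))):
    c=L(nm); im=cv2.imread(f'pics/{nm}.png'); r0,r1,q0,q1=box
    g=cv2.cvtColor(im,cv2.COLOR_BGR2GRAY)[r0:r1,q0:q1]; m=(g>165).astype('uint8')
    cs,_=cv2.findContours(m,cv2.RETR_EXTERNAL,cv2.CHAIN_APPROX_NONE); k=max(cs,key=cv2.contourArea)
    pts=np.array([onz(c,p+[q0,r0],.06)[:2] for p in k[:,0].astype(float)])
    R_=cv2.minAreaRect(pts.astype('float32')*1000); print(nm,'square',R_)
    d=(g<70).astype('uint8'); ksq=np.zeros_like(m); cv2.drawContours(ksq,[k],-1,1,-1); d&=ksq
    ys,xs=np.nonzero(d); P=np.array([onz(c,(x+q0,y+r0),.06)[:2] for x,y in zip(xs,ys)])
    w,v=np.linalg.eigh(np.cov(P.T)); print(' dark slot',P.mean(0).round(4),v[:,1])
    h=cv2.cvtColor(im,cv2.COLOR_BGR2HSV); gm=cv2.inRange(h,(50,120,90),(75,255,255)); cs,_=cv2.findContours(gm,0,2); k=max(cs,key=cv2.contourArea)
    b=cv2.minEnclosingCircle(k)[0]; print(' btn',onz(c,b,.05).round(4),onz(c,b,.045).round(4))
c=L('b1'); im=cv2.imread('pics/b1.png'); g=cv2.cvtColor(im,cv2.COLOR_BGR2GRAY)
for u in (232,287,340,395):
    row=g[225,u-22:u+22].astype(int)
    col=g[165:285,u].astype(int)
    m=(g[160:290]<45).astype('uint8'); 
    # subpixel side edges at row 205, 235 ; col edges
    for rr in (190,215,240):
        x=g[rr,u-25:u+26].astype(float); dk=np.nonzero(x<45)[0]; print(u,rr,(dk.min()+u-25,dk.max()+u-25),[onz(c,(dk.min()+u-25.5,rr),.022)[:2].round(4).tolist(),onz(c,(dk.max()+u-24.5,rr),.022)[:2].round(4).tolist()])
    dk=[165+j for j in range(120) if col[j]<45]; print('  col dark',[ (a) for a in dk if (a-1 not in dk or a+1 not in dk)])
E
python3 fit.py
```

```text
b0 square ((475.78790283203125, 33.527069091796875), (33.255672454833984, 33.545433044433594), 86.67935180664062)
 dark slot [0.4761 0.0358] [-0.99938101  0.03517955]
 btn [0.5556 0.0294 0.05  ] [0.5553 0.0299 0.045 ]
b1 square ((461.98565673828125, 30.7943058013916), (76.82963562011719, 79.91441345214844), 9.996779441833496)
  avg = a.mean(axis, **keepdims_kw)
  ret = um.true_divide(
fit.py:12: RuntimeWarning: Degrees of freedom <= 0 for slice
  w,v=np.linalg.eigh(np.cov(P.T)); print(' dark slot',P.mean(0).round(4),v[:,1])
  c *= np.true_divide(1, fact)
  c *= np.true_divide(1, fact)
Traceback (most recent call last):
ValueError: not enough values to unpack (expected 2, got 0)

During handling of the above exception, another exception occurred:

Traceback (most recent call last):
  File "fit.py", line 12, in <module>
    w,v=np.linalg.eigh(np.cov(P.T)); print(' dark slot',P.mean(0).round(4),v[:,1])
        ~~~~~~~~~~~~~~^^^^^^^^^^^^^
numpy.linalg.LinAlgError: 0-dimensional array given. Array must be at least two-dimensional
```

```bash
sed -i "s/(('b0'.*)):/(('b0',(180,255,240,330)),):/" fit.py; python3 fit.py 2>&1 | tail -20
```

```text
b0 square ((475.78790283203125, 33.527069091796875), (33.255672454833984, 33.545433044433594), 86.67935180664062)
 dark slot [0.4761 0.0358] [-0.99938101  0.03517955]
 btn [0.5556 0.0294 0.05  ] [0.5553 0.0299 0.045 ]
232 190 (np.int64(219), np.int64(247)) [[0.5223, 0.3088], [0.5223, 0.2793]]
232 215 (np.int64(219), np.int64(247)) [[0.4956, 0.311], [0.4956, 0.2809]]
232 240 (np.int64(220), np.int64(247)) [[0.4678, 0.3122], [0.4677, 0.2826]]
  col dark [165, 174, 177, 281]
287 190 (np.int64(274), np.int64(302)) [[0.5223, 0.2529], [0.5223, 0.2234]]
287 215 (np.int64(273), np.int64(301)) [[0.4956, 0.255], [0.4956, 0.2249]]
287 240 (np.int64(273), np.int64(300)) [[0.4677, 0.2561], [0.4677, 0.2264]]
  col dark [165, 259]
340 190 (np.int64(332), np.int64(357)) [[0.5223, 0.1939], [0.5222, 0.1675]]
340 215 (np.int64(329), np.int64(354)) [[0.4955, 0.1968], [0.4955, 0.1699]]
340 240 (np.int64(330), np.int64(352)) [[0.4677, 0.1957], [0.4677, 0.1713]]
  col dark [165, 177, 179, 182, 187, 189, 191, 196, 198, 200, 202, 204, 206, 208, 210, 213, 215, 218, 219, 227, 229, 233, 235, 242, 244, 247, 249, 251, 257, 262]
395 190 (np.int64(390), np.int64(412)) [[0.5222, 0.135], [0.5222, 0.1116]]
395 215 (np.int64(383), np.int64(406)) [[0.4955, 0.1408], [0.4955, 0.1159]]
395 240 (np.int64(380), np.int64(405)) [[0.4676, 0.1427], [0.4676, 0.1151]]
  col dark [168, 183, 188, 191, 193, 195, 201, 203, 206, 210, 212, 217, 221, 228, 230, 234, 236, 238, 246, 248, 250, 253, 262, 265]
```

```bash
python3 - <<'E'
from fit import *
g3=cv2.cvtColor(im,cv2.COLOR_BGR2GRAY)
print('---')
for u in (232,287,340,395):
    print(u,[(int(v)) for v in g3[168:186,u]],'|',[int(v) for v in g3[248:285,u]])
for u,r in ((287,259.5),(340,262.5),(395,265.5),(287,178)): print(u,r,onz(c,(u,r),.022).round(4),onz(c,(u,r),.03).round(4))
cv2.imwrite('pics/p1.png',cv2.resize(im[150:290,200:420],None,fx=3.5,fy=3.5,interpolation=cv2.INTER_CUBIC))
E
```

```text
b0 square ((475.78790283203125, 33.527069091796875), (33.255672454833984, 33.545433044433594), 86.67935180664062)
 dark slot [0.4761 0.0358] [-0.99938101  0.03517955]
 btn [0.5556 0.0294 0.05  ] [0.5553 0.0299 0.045 ]
232 190 (np.int64(219), np.int64(247)) [[0.5223, 0.3088], [0.5223, 0.2793]]
232 215 (np.int64(219), np.int64(247)) [[0.4956, 0.311], [0.4956, 0.2809]]
232 240 (np.int64(220), np.int64(247)) [[0.4678, 0.3122], [0.4677, 0.2826]]
  col dark [165, 174, 177, 281]
287 190 (np.int64(274), np.int64(302)) [[0.5223, 0.2529], [0.5223, 0.2234]]
287 215 (np.int64(273), np.int64(301)) [[0.4956, 0.255], [0.4956, 0.2249]]
287 240 (np.int64(273), np.int64(300)) [[0.4677, 0.2561], [0.4677, 0.2264]]
  col dark [165, 259]
340 190 (np.int64(332), np.int64(357)) [[0.5223, 0.1939], [0.5222, 0.1675]]
340 215 (np.int64(329), np.int64(354)) [[0.4955, 0.1968], [0.4955, 0.1699]]
340 240 (np.int64(330), np.int64(352)) [[0.4677, 0.1957], [0.4677, 0.1713]]
  col dark [165, 177, 179, 182, 187, 189, 191, 196, 198, 200, 202, 204, 206, 208, 210, 213, 215, 218, 219, 227, 229, 233, 235, 242, 244, 247, 249,
[... 876 characters left out ...]
 22, 31, 34, 37, 40, 39, 43, 45, 44, 45, 45, 44, 39, 39, 41] | [42, 43, 45, 44, 45, 45, 45, 45, 46, 44, 40, 44, 41, 29, 34, 67, 101, 108, 112, 124, 185, 245, 249, 250, 249, 250, 249, 249, 251, 249, 233, 219, 216, 215, 216, 216, 216]
395 [38, 37, 37, 40, 38, 35, 37, 37, 37, 39, 38, 38, 38, 38, 39, 44, 71, 101] | [43, 43, 44, 47, 45, 40, 47, 48, 46, 46, 48, 45, 45, 45, 40, 31, 26, 38, 66, 98, 111, 112, 128, 193, 248, 250, 250, 250, 250, 250, 250, 251, 248, 229, 216, 214, 216]
287 259.5 [0.4451 0.2413 0.022 ] [0.4489 0.2405 0.03  ]
340 262.5 [0.4416 0.1842 0.022 ] [0.4454 0.1846 0.03  ]
395 265.5 [0.438  0.1245 0.022 ] [0.4419 0.1263 0.03  ]
287 178 [0.5347 0.2388 0.022 ] [0.5364 0.238  0.03  ]
```

View pics/p1.png

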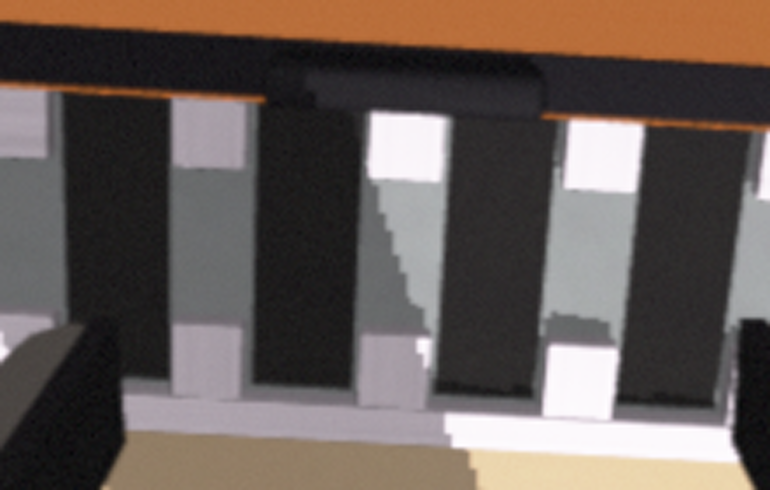

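The pocket floors are inset black plates, and their front edges give a pocket length origin near x=0.442 at pocket 2. Now I'll pick the first wedge (B), hovering with the camera directly above it.

```bash
cat > w.py <<'E'
from h import *
YB=-.06
ux=np.array([np.cos(YB),np.sin(YB)]); uy=np.array([-ux[1],ux[0]])
P2=np.array([.490,.2402]); POC={1:P2+.056*uy,2:P2,3:P2-.056*uy,4:P2-.112*uy}
def rect(c,im,z,guess,S=95,V=130):
    h=cv2.cvtColor(im[:,:,::-1].copy(),cv2.COLOR_BGR2HSV); h=cv2.GaussianBlur(h,(3,3),0)
    m=cv2.inRange(h,(8,S,V),(22,200,255)); m=cv2.morphologyEx(m,cv2.MORPH_OPEN,np.ones((5,5)))
    cs,_=cv2.findContours(m,0,cv2.CHAIN_APPROX_NONE); best=None
    for k in cs:
        if cv2.contourArea(k)<800: continue
        pts=np.array([onz(c,p,z)[:2] for p in k[:,0].astype(float)])
        (cx,cy),(a,b),t=cv2.minAreaRect((pts*1000).astype('float32'))
        if a<b: t+=90
        t=(np.deg2rad(t)+np.pi/2)%np.pi-np.pi/2
        d=np.hypot(cx/1000-guess[0],cy/1000-guess[1])
        if best is None or d<best[0]: best=(d,cx/1000,cy/1000,t,max(a,b),min(a,b))
    return best
def look(xy,z,name,tz=.12):
    manip.move_to([xy[0]-.079,xy[1],tz],down(-np.pi/2)); manip.dwell(.3)
    c=cam('wrist'); im=snap('wrist',name); r=rect(c,im,z,xy); print(name,np.round(r,4)); return r
def pick(r,z=.004,w=.6):
    q=down(r[3]-np.pi/2)
    manip.move_to([r[1],r[2],.12],q); manip.set_gripper(w); manip.line_to([r[1],r[2],z],.12)
    manip.set_gripper(0,25); s=manip.observe(); print('grip',s['width']*92,s['grasp_force']); manip.line_to([r[1],r[2],.12],.15)
def place(k,z=.004,off=(0,0)):
    p=POC[k]+off[0]*ux+off[1]*uy; q=down(YB-np.pi/2)
    manip.move_to([*p,.12],q); manip.line_to([*p,.034+z],.15); f0=manip.observe()['force']
    manip.line_to([*p,.0235+z],.03); s=manip.observe(); print('placed',s['position'].round(4),(s['force']-f0).round(2))
    manip.set_gripper(.42); manip.line_to([*p,.13],.15); print('t',manip.observe()['time_s'])
E
python3 - <<'E'
from w import *
print('clamp base',onz(cam('scene'),(347,220),0))
z=np.load('v1.npz'); c=(z['K'],z['e'],z['r'],{})
for uv in[(222,151),(235,248),(376,243),(441,250)]: print(onz(c,uv,.018)[:2].round(4))
r=look(onz(c,(235,248),.018)[:2],.018,'lB')
E
```

```text
clamp base [ 0.64474187 -0.22092578  0.        ]
[ 0.5976 -0.082 ]
[ 0.4635 -0.0896]
[ 0.4713 -0.2846]
[ 0.4609 -0.3753]
lB [ 4.40000e-03  4.59200e-01 -8.86000e-02  5.24000e-02  8.86383e+01
  2.94513e+01]
```

```bash
python3 - <<'E'
from w import *
pick([0,.4592,-.0886,.0524]); place(4)
p=POC[4]; look(p,.040,'q4',tz=.16)
im=cv2.imread('pics/q4.png'); cv2.imwrite('pics/q4c.png',cv2.resize(im[30:260,200:440],None,fx=2.4,fy=2.4)); print(p)
E
```

```text
grip 29.932963921547753 25.00109374523163
placed [0.4832 0.1285 0.0275] [-0.29 -0.97 -0.23]
t 17.65
q4 [ 6.00000e-04  4.83500e-01  1.27800e-01 -6.08000e-02  8.81532e+01
  2.85231e+01]
[0.48328403 0.12840154]
```

View pics/q4c.png

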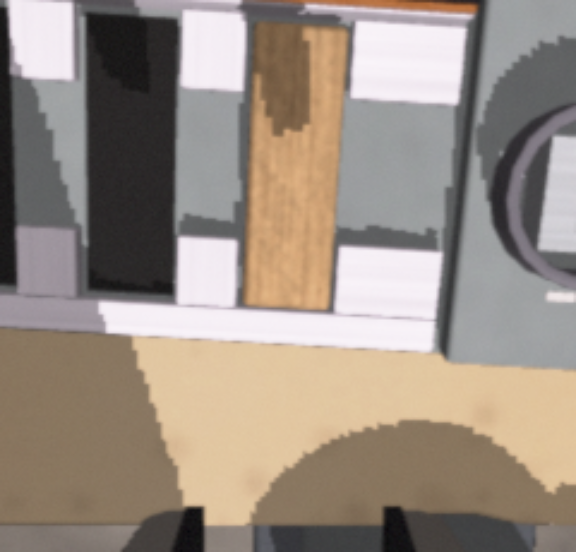

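Seated cleanly in pocket 4, with even margins all round. Now the others.

```bash
python3 - <<'E'
from w import *
r=look((.4713,-.2846),.018,'lC'); 
if r[0]<.06 and abs(r[4]-89)<4 and abs(r[5]-29.5)<3:
    pick(r); manip.line_to([.43,-.2,.12],.3); place(3)
    r=look((.4609,-.3753),.018,'lD')
    if r[0]<.06 and abs(r[4]-89)<4 and abs(r[5]-29.5)<3:
        pick(r); manip.line_to([.42,-.2,.12],.3); place(2)
        manip.move_to([.45,-.05,.15],down(-np.pi/2)); r=look((.5976,-.082),.018,'lA')
E
```

```text
lC [ 3.20000e-03  4.68300e-01 -2.85800e-01 -2.47000e-01  8.86206e+01
  2.85951e+01]
grip 29.794457312737272 25.000956058502197
placed [0.4865 0.1843 0.0274] [-0.56 -0.42 -0.34]
t 27.9833
lD [ 4.91000e-02  4.43500e-01 -4.21200e-01 -2.00900e-01  8.84775e+01
  2.83689e+01]
grip 29.77124610390363 25.000758469104767
placed [0.4899 0.2402 0.0274] [-0.14 -0.48 -0.06]
t 38.6667
lA [ 2.50000e-03  5.95800e-01 -8.03000e-02 -1.75500e-01  8.86683e+01
  2.93943e+01]
```

```bash
python3 - <<'E'
from w import *
pick([0,.5958,-.0803,-.1755],z=.008); manip.line_to([.45,0,.12],.3); place(1,z=.008)
manip.move_to([.43,.21,.22],down(-np.pi/2)); manip.dwell(.3)
K,e,r,_=cam('wrist'); snap('wrist','bed'); np.savez('bed.npz',K=K,e=e,r=r)
manip.move_to([.459-.06,-.18,.15],down(-np.pi/2)); manip.dwell(.3)
K,e,r,_=cam('wrist'); snap('wrist','key'); np.savez('key.npz',K=K,e=e,r=r)
a=cv2.imread('pics/bed.png');b=cv2.imread('pics/key.png'); cv2.imwrite('pics/bk.png',np.vstack([a[0:280],cv2.resize(b[30:190,200:440],(480,320))[:, :] if 0 else np.pad(cv2.resize(b[30:190,200:440],(480,320)),((0,0),(0,160),(0,0)))]))
E
```

```text
grip 29.94622466972813 25.00082015991211
placed [0.4933 0.2961 0.0315] [-0.78 -0.08 -0.12]
t 48.0667
```

View pics/bk.png

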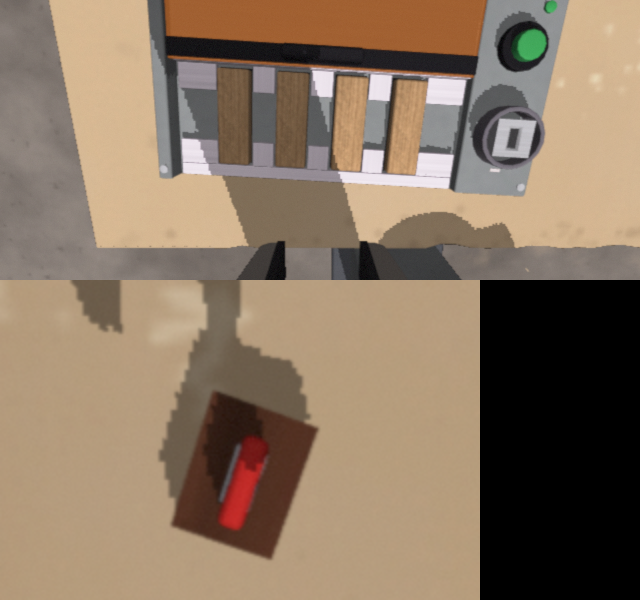

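All four wedges are seated. The handle bar is near (325,53) in the bed picture, and the key grip is at (243,482) in the lower half, lying along its stand. Next I'll grip the handle and pull the guard shut until its stop.

```bash
cat > guard.py <<'E'
from w import *
z=np.load('bed.npz'); c=(z['K'],z['e'],z['r'],{})
p=onz(c,(323,53),.068)[:2]; print('handle',p, 'ends',onz(c,(283,52),.07)[:2],onz(c,(363,54),.07)[:2])
q=min((down(YB),down(YB+np.pi)),key=lambda q:(lambda s:9 if s is None else abs(s[5]))(manip.solve_ik([*p,.12],q)))
manip.set_gripper(.5); manip.move_to([*p,.13],q); manip.line_to([*p,.056],.08)
manip.set_gripper(0,15); s=manip.observe(); print('grip',s['width']*92,s['position'])
f0=s['force']; p0=s['position'].copy(); d=.085
manip.line_to([*(p0[:2]-d*ux),p0[2]],.08)
while d<.125:
    d+=.004; manip.line_to([*(p0[:2]-d*ux),p0[2]],.04); f=(manip.observe()['force']-f0)[:2]@ux
    if abs(f)>9: break
print(d,f); s=manip.observe(); x=s['position']
print(((x-p0)[:2]@ux),(x-p0)[:2]@uy,x)
manip.dwell(.3); manip.set_gripper(.4); x=manip.observe()['position']; manip.line_to([x[0],x[1],.14],.1); print(manip.observe()['time_s'])
manip.move_to([.43,.21,.22],down(-np.pi/2)); manip.dwell(.3); snap('wrist','bed2')
E
python3 guard.py
```

```text
handle [0.54762755 0.20887453] ends [0.54813451 0.24234082] [0.54664623 0.1753672 ]
grip 12.18498291727099 [0.54769649 0.20889426 0.05612423]
0.10500000000000002 20.804353309574424
-0.10084913049515987 0.00040718400426886965 [0.44705325 0.21534803 0.05639235]
58.6917
```

View pics/bed2.png

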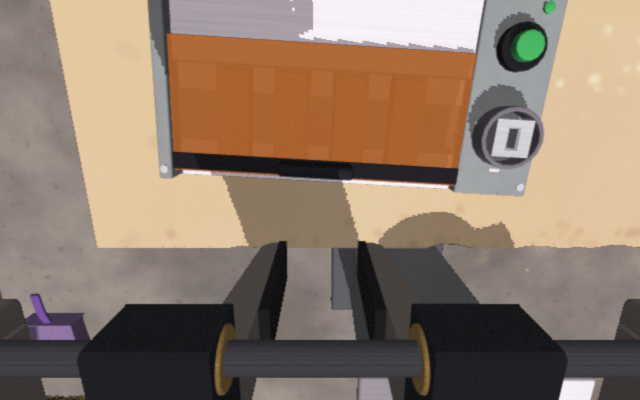

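The guard is shut, with its black front bar at the nest front edge, after hitting its stop at 101 mm of travel. Now to locate the key.

```bash
cat > key.py <<'E'
from w import *
manip.set_gripper(.5)
def meas(nm,xy,move=True):
    if move: manip.move_to([xy[0]-.079,xy[1],.15],down(-np.pi/2)); manip.dwell(.3)
    c=cam('wrist'); im=snap('wrist',nm); h=cv2.cvtColor(im,cv2.COLOR_RGB2HSV)
    red=cv2.inRange(h,(0,170,60),(6,255,255))|cv2.inRange(h,(172,170,60),(180,255,255))
    st=cv2.inRange(h,(0,60,15),(20,255,110)); st=cv2.morphologyEx(st|red,cv2.MORPH_CLOSE,np.ones((7,7)))
    st=cv2.morphologyEx(st,cv2.MORPH_OPEN,np.ones((5,5)))
    for n,m,z in(('red',red,.062),('stand',st,.03)):
        cs,_=cv2.findContours(m,0,cv2.CHAIN_APPROX_NONE); 
        for k in sorted(cs,key=cv2.contourArea)[-2:]:
            pts=np.array([onz(c,p,z)[:2] for p in k[:,0].astype(float)])
            print(n,cv2.minAreaRect((pts*1000).astype('float32')),c[1].round(3))
    return im
if __name__=='__main__':
    im=meas('key2',(.459,-.18)); cv2.imwrite('pics/key2c.png',cv2.resize(im[40:170,250:390,::-1],None,fx=4,fy=4,interpolation=cv2.INTER_CUBIC))
E
python3 key.py
```

```text
red ((457.09649658203125, -179.53659057617188), (10.577140808105469, 34.21015167236328), 70.62258911132812) [ 0.46  -0.18   0.321]
stand ((371.69146728515625, 55.66094970703125), (38.57337188720703, 91.38133239746094), 0.07920398563146591) [ 0.46  -0.18   0.321]
stand ((466.8474426269531, -177.12396240234375), (53.60251998901367, 71.97477722167969), 71.06278991699219) [ 0.46  -0.18   0.321]
```

View pics/key2c.png

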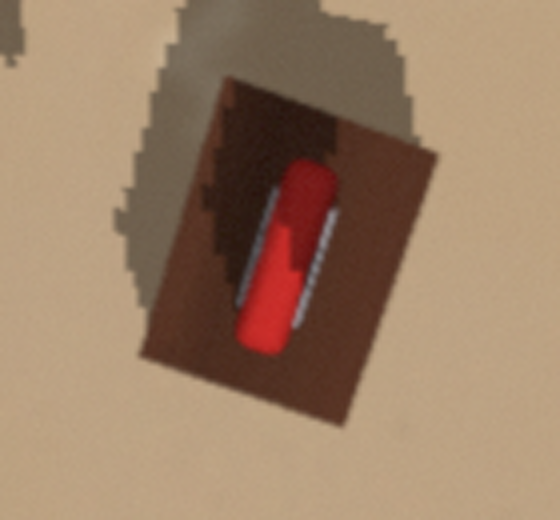

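The red grip gives the key centre at (0.4571,-0.1795), with its long axis at -0.338 rad. One overhead look at the slot first, then pick.

```bash
python3 - <<'E'
from w import *
manip.move_to([.4758-.079,.034,.16],down(-np.pi/2)); manip.dwell(.3)
c=cam('wrist'); im=snap('wrist','slot'); g=cv2.cvtColor(im,cv2.COLOR_RGB2GRAY); K,e,r,_=c
d=r.T@(np.array([.4758,.0335,.06])-e); u=int(K[0,2]+K[0,0]*d[0]/-d[2]); v=int(K[1,2]-K[1,1]*d[1]/-d[2]); print(u,v)
q0,r0=u-40,v-40; g=g[r0:r0+80,q0:q0+80]; m=(g>150).astype('uint8')
n,lab,st,ce=cv2.connectedComponentsWithStats(m)
for k in cv2.findContours(m,0,cv2.CHAIN_APPROX_NONE)[0]:
    if cv2.contourArea(k)>300:
        pts=np.array([onz(c,p+[q0,r0],.06)[:2] for p in k[:,0].astype(float)]); print(cv2.minAreaRect((pts*1000).astype('float32')))
h=cv2.cvtColor(im,cv2.COLOR_RGB2HSV); gm=cv2.inRange(h,(50,120,90),(75,255,255)); k=max(cv2.findContours(gm,0,2)[0],key=cv2.contourArea)
print('btn',onz(c,cv2.minEnclosingCircle(k)[0],.05).round(4),[onz(c,p,.05).round(4)[:2] for p in [cv2.boundingRect(k)[:2]]])
# pick key
Y=-.338+np.pi/2; q=down(Y); p=(.4571,-.1795)
manip.move_to([*p,.13],q); manip.set_gripper(.45); manip.line_to([*p,.037],.08); manip.set_gripper(0,35)
s=manip.observe(); print('grip',s['width']*92,s['grasp_force'],s['position'].round(4),s['q'].round(2)); manip.line_to([*p,.14],.08)
s=manip.observe(); print(s['width']*92,s['force'].round(2),s['time_s'])
E
```

```text
320 101
((475.986083984375, 33.451637268066406), (34.184391021728516, 33.873714447021484), 86.63603973388672)Traceback (most recent call last):
  File "<stdin>", line 10, in <module>
ValueError: max() iterable argument is empty
```

```bash
python3 - <<'E'
from w import *
Y=-.338+np.pi/2; q=down(Y); p=(.4571,-.1795)
manip.move_to([*p,.13],q); manip.set_gripper(.45); manip.line_to([*p,.037],.08); manip.set_gripper(0,35)
s=manip.observe(); print('grip',s['width']*92,s['grasp_force'],s['position'].round(4),s['q'].round(2)); manip.line_to([*p,.14],.08)
s=manip.observe(); print(s['width']*92,s['force'].round(2),s['time_s'])
Y=-.0587+np.pi/2; q=down(Y); p=(.4759,.0335)
manip.move_to([*p,.14],q); manip.line_to([*p,.094],.08); manip.dwell(.3)
f0=manip.observe()['force']; z=.094
while z>.0665:
    z-=.0025; manip.line_to([*p,z],.02); s=manip.observe(); f=s['force']-f0; print(round(z,4),s['position'].round(4),f.round(1))
    if f[2]>12: break
print(s['width']*92,s['time_s'])
E
```

```text
grip 9.444500440901315 35.00050485134125 [ 0.4572 -0.1795  0.0371] [-0.38  0.4   2.05  0.    0.69 -1.61]
9.759197477205552 [-0.41 -0.02  0.18] 70.15
0.0915 [0.4758 0.0335 0.0914] [ 1.2 -0.8  0.8]
0.089 [0.4758 0.0335 0.0888] [ 0.3 -0.9  0.5]
0.0865 [0.4758 0.0335 0.0863] [ 0.4 -0.   1.5]
0.084 [0.4758 0.0335 0.0838] [0.7 0.1 0.9]
0.0815 [0.4758 0.0335 0.0814] [-0.  -0.7 -0. ]
0.079 [0.4758 0.0335 0.0789] [-0.1 -0.2  0.4]
0.0765 [0.4758 0.0335 0.0764] [ 0.2 -1.   0.7]
0.074 [0.4758 0.0335 0.0739] [-0.3 -0.6  0.3]
0.0715 [0.4758 0.0335 0.0714] [0.5 0.5 0.8]
0.069 [0.4758 0.0335 0.0689] [ 0.1 -0.8  0.9]
0.0665 [0.4763 0.0335 0.067 ] [-1.8 -1.1  9.9]
9.990631900833165 75.0667
```

The key went home, with the collar touching at TCP z≈0.067. Turning it.

```bash
python3 - <<'E'
from w import *
Y=-.0587+np.pi/2; p=[.4759,.0335,.0668]; t0=manip.observe()['ft_torque']
for a in list(np.arange(.1,1.21,.1))+[1.25,1.3,1.33,1.36,1.39]:
    manip.move_to(p,down(Y-a)); s=manip.observe(); t=(s['ft_torque']-t0)[2]
    if a>1: print(round(a,2),t.round(3),s['force'].round(1),round(s['width']*92,2))
    if a>1.26 and abs(t)>.35: break
manip.dwell(.3)
M=R.from_quat(manip.observe()['orientation']).as_matrix()[:,1]; print('yaw',Y-np.arctan2(M[1],M[0]))
manip.line_to([p[0],p[1],.0658],.02); print(manip.observe()['force'].round(1))
manip.set_gripper(.35); manip.line_to([*p[:2],.15],.08)
manip.move_to([.53,.03,.2],down(-np.pi/2)); manip.set_gripper(1.0); manip.dwell(.3)
K,e,r,_=cam('wrist'); im=snap('wrist','sw'); np.savez('sw.npz',K=K,e=e,r=r); print(manip.observe()['time_s'])
cv2.imwrite('pics/swc.png',cv2.resize(im[60:260,200:440,::-1],None,fx=2.5,fy=2.5,interpolation=cv2.INTER_CUBIC))
c=(K,e,r,{}); h=cv2.cvtColor(im,cv2.COLOR_RGB2HSV); gm=cv2.inRange(h,(50,120,90),(75,255,255)); k=max(cv2.findContours(gm,0,2)[0],key=cv2.contourArea)
print('btn',cv2.minEnclosingCircle(k),onz(c,cv2.minEnclosingCircle(k)[0],.05).round(4))
E
```

```text
1.1 -0.007 [1.6 4.  5.6] 10.02
1.2 0.025 [1.5 2.9 5.5] 10.12
1.25 0.006 [1.8 3.6 5.7] 9.67
1.3 0.067 [2.  3.9 5.4] 9.98
1.33 0.013 [1.8 3.1 5. ] 9.72
1.36 0.099 [1.6 3.6 4.9] 9.91
1.39 0.235 [1.9 3.3 6. ] 9.6
yaw 1.3836288348450831
[-1.5  2.3 19.2]
84.3833
btn ((322.74462890625, 162.81759643554688), 13.899645805358887) [0.5547 0.0286 0.05  ]
```

View pics/swc.png

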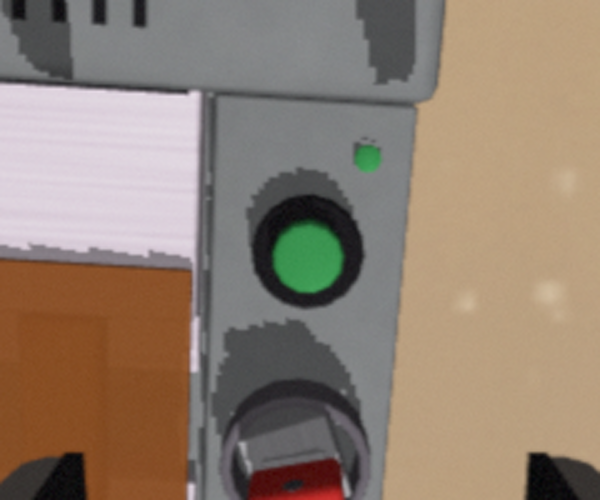

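The key stands in the switch, turned almost square to the bed. The green button is centred at (323,163). Checking the final key angle from directly overhead.

```bash
python3 - <<'E'
from w import *
manip.move_to([.4758-.079,.034,.21],down(-np.pi/2)); manip.dwell(.3)
c=cam('wrist'); im=snap('wrist','kk'); h=cv2.cvtColor(im,cv2.COLOR_RGB2HSV)
red=cv2.inRange(h,(0,170,60),(6,255,255))|cv2.inRange(h,(172,170,60),(180,255,255)); red[260:]=0
k=max(cv2.findContours(red,0,cv2.CHAIN_APPROX_NONE)[0],key=cv2.contourArea)
pts=np.array([onz(c,p,.092)[:2] for p in k[:,0].astype(float)]); r=cv2.minAreaRect((pts*1000).astype('float32')); print(r)
g=cv2.cvtColor(im,cv2.COLOR_RGB2GRAY)
cv2.imwrite('pics/kkc.png',cv2.resize(im[50:170,260:390,::-1],None,fx=4,fy=4,interpolation=cv2.INTER_CUBIC))
E
```

```text
((476.3579406738281, 32.984840393066406), (8.677536964416504, 32.6890983581543), 9.956326484680176)
```

View pics/kkc.png

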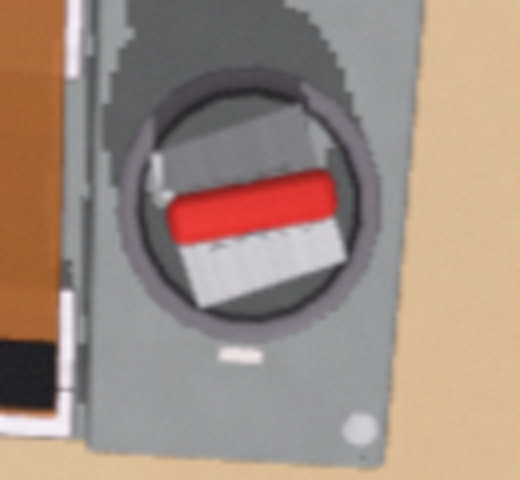

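The key is turned about 1.34 rad and the rotor plate about 1.20 rad, so the switch is on. Now the start button.

```bash
python3 - <<'E'
from w import *
p=[.5556,.0288]; q=down(YB-np.pi/2)
manip.move_to([.5,.03,.2],q); manip.move_to([*p,.12],q); manip.set_gripper(0,10); manip.line_to([*p,.07],.08); manip.dwell(.3)
f0=manip.observe()['force']; z=.07; L=[]
while z>.034:
    z-=.0015; manip.line_to([*p,z],.02); s=manip.observe(); f=(s['force']-f0)[2]; L.append((round(float(s['position'][2]),4),round(float(f),1)))
    if f>14: break
print(L); manip.dwell(.2); manip.line_to([*p,.12],.08); print(manip.observe()['time_s'])
manip.move_to([.45,.1,.3],down(-np.pi/2)); manip.set_gripper(.8); manip.dwell(.3); snap('wrist','end')
E
```

```text
[(0.0685, -0.1), (0.0668, 0.0), (0.0654, -0.1), (0.0639, 0.7), (0.0624, -1.3), (0.0609, 0.1), (0.0594, -0.3), (0.0581, 1.1), (0.0566, 2.6), (0.0551, 3.3), (0.0536, 4.2), (0.0524, 7.9), (0.0521, 23.6)]
93.1833
```

View pics/end.png

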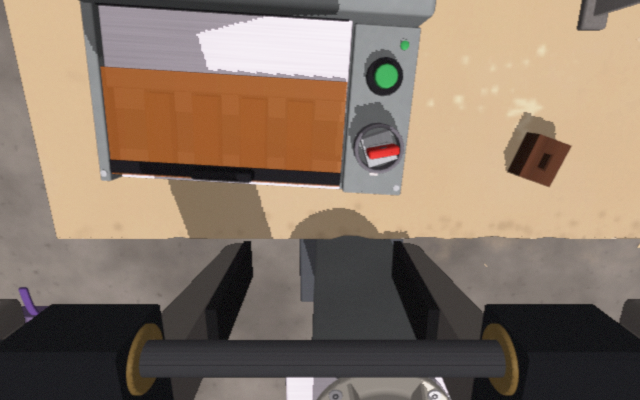

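The button travelled its full 6 mm (0.058 to 0.052) to the stop and came back up. The guard is shut and the key is in the switch, turned on.

```bash
python3 -c "
from workcell import manip
print(manip.hand_in(), manip.observe()['time_s'])"
```

```text
the job is handed in; nothing more can be done
the job is handed in; nothing more can be done
```

The job is handed in, at about 94 s of the 210 s on the robot's clock: all four wedges lie in their own pockets, the guard is shut at its stop, the key is home and turned on, and the start button was pressed right down and released.

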